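# Fit the blue screening cover rim-down in the receiver chassis and lock it

## Task

Fit the blue screening cover from the rack into the bay in the top of the aluminium chassis, over the green circuit board: rim down, blue face up, fully home and level. Then swing the red turnbutton round to its stop, over the cover, to lock it in. Leave the white cover in the rack and the other things on the bench where they are.

Things in the scene. Friction and masses are not known exactly. Their poses are not given: they have to be found in the camera images.
- blue_cover: Tray-like cover 120 x 80 x 20 mm, 0.22 kg: blue plate with a 4 mm thick copper rim round its other side. It starts on a long edge in a rack slot. Own axes: x = the way the blue face looks (must end pointing up), y = its 120 mm length, z = its 80 mm width (up at the start). Origin: middle of the side it stands on; it fills x -10 (rim) to 10 (blue face), y -60 to 60, z 0 to 80 mm.
- rim_centre (a point): Point of the blue cover in the plane of its rim's edge, at the middle of the 120 x 80 mm opening (cover frame -10, 0, 40 mm). Axes as the cover's.
- rack: Black rack, base 150 x 140 x 8 mm, fixed on the bench; two slots along its y, at x = -45 and +45 mm, each 24 mm wide between walls that reach 33 mm above the bench. Covers stand on its base, 8 mm above the bench, so their tops are 88 mm above it. Origin: centre of its underside.
- white_cover: A cover of the same size and same axes but white outside with black vent slots and a steel rim, standing in the other slot. It is for another unit: leave it.
- chassis: Aluminium chassis 260 (x) x 170 (y) x 50 (z) mm, fixed. Origin: centre of its underside. In the middle of its flat top is the bay: a rectangular pocket 124 (x) x 84 (y) mm, 14 mm deep, with a green circuit board for a floor. A cover that is home stands 6 mm proud of the chassis top.
- pocket (a point): Centre of the bay's floor, 36 mm above the bench (14 mm below the chassis top); axes as the chassis's. When the cover is home, rim_centre coincides with this point and the cover's y lies along this x (either way round).
- turnbutton (a joint): Angle of the red turnbutton, a bar 16 mm wide, 60 mm long from a vertical pin at chassis x 87, y 0 mm. 0 = open: it points 60 degrees from chassis +x toward +y; grows anticlockwise from above to its stop at 2.094, pointing to chassis -x over the cover. Underside 8 mm, top 18 mm above the chassis top: it clears a cover that is home. Light friction (1 N at the tab).
- pivot (a point): Top of the turnbutton's pin axis, 18 mm above the chassis top.
- tab (a point): Top centre of the round finger tab on the turnbutton, 14 mm diameter, 50 mm from the pin; it stands from 18 to 41 mm above the chassis top. Push it sideways.
- spool: Red solder spool, 56 mm diameter, 40 mm high, standing on the bench; origin under its centre. Bystander.
- screwdriver: Screwdriver lying on the bench along its own x. Bystander.
- meter: Yellow multimeter 150 x 80 x 34 mm lying on the bench; origin under its centre. Bystander.
- flux_jar: Jar with black lid, 50 mm diameter, 60 mm high; origin under its centre. Bystander.

How it is judged:
By the outcome, as a careful person would: the job done as asked, in the order asked, and still so for the second after the job is handed in, with the robot touching nothing.
It also fails if it takes over 72 s, if anything falls off the work surface, if the arm or the gripper's body presses on something with over 40 N, if the wrist force passes 120 N, or if a joint passes its speed limit or range.

## Robot

A 6-joint arm with a two-finger parallel gripper is mounted at the origin on the work surface. World frame = base frame: x ahead of the robot, y to its left, z up, the work surface at z = 0. Lengths are in m, angles in rad, forces in N, time in s.
With the tool pointing down it reaches from about 0.275 to 1 m from the base axis. Payload 8.4 kg.
Tool frame: the origin (TCP) lies midway between the tips of the shut fingers; the grasp point (between the pads) lies behind it (grip_point_offset is the z of the grasp point in the tool frame, in m); z points along the fingers, y is the direction in which the jaws open and shut (so a half turn about z gives the same grasp; the last joint's range is limited). The gripper opens to 85 mm and grips with 20 to 120 N. Pads are 22 mm wide; open, the fingers measure 114 mm over their backs; the gripper's body (76 mm by 85 mm) begins 54 mm behind the grasp point. The pads swing forward as they close: fully open they stand 13 mm farther back than shut.
Start: joints at [1.334, 0.353, 1.633, -0, 1.155, -0.002], TCP at [0.145, 0.608, 0.231] pointing down, gripper open.
Joint ranges: [-2.63, 2.63], [-0.92, 2.1], [0.06, 2.66], [-1.3, 4.44], [0, 2.69], [-3.02, 3.02]. Speed limits (rad/s): [2.22, 2.22, 2.79, 3.14, 3.14, 3.14].

## Interface

Orientations are given as a 3x3 rotation matrix whose columns are the frame's x, y, z axes.
In Python, from bench import read_state, snapshot, sign_off, look_for, outline_of, tip_of, grip_point_offset gives the robot as it stands.
- The arm moves only by the shell command python3 -m handwheel 'ROWS' [FORCE]. ROWS is a JSON object of lists of equal length, an entry for each row: "hand": the opening, from 0 (shut) to 1 (fully open); "translation": the shift along the tool's x, y, z in mm, a list of three; "spin": the turn about the tool's z in units of 8 degrees (1.0 is 8 degrees). A call has exactly 8 rows; each row shifts and turns the commanded pose from where the row before left it, along the tool's axes as they then stand; what a row does not reach is not made up. A row lasts 1/10 s, in which the tool goes at most 50 mm and 8.59 degrees, less where a joint would pass 70% of its speed; a pose out of reach is approached as far as the arm can. A call is refused whole if a number of a shift passes 50 or a number of a turn 1, either way. A call with a gripper value outside its range is refused whole. The fingers move at their own pace and stop on an object; FORCE is the grip in N (left out, the last holds). Time passes only in rows, so rows that do not move let the fingers close, or fill a call up. It gives the time, the measured TCP pose, the force and the opening at its end, in the units of the state.
- read_state(): the state, without advancing time (a new reading comes with each control period).
- snapshot(name): name is "side" or "top"; returns a dict with "pixels" (420x560x3 uint8, blue, green, red), "range_z" (420x560 float32, m along the optical axis (not along the pixel's ray), 0 where there is no reading), "fx", "fy", "cx", "cy" (pixels), "dist" ([k1, k2, p1, p2, k3] as OpenCV has them; the pictures are not rectified), "R" (3x3) and "t" (3): a world point X has camera coordinates R X + t. Camera axes: x right, y down, z forward; pixel columns grow to the right and rows downward; lengths in m; the calibration is good to about 2 mm. A picture is of the moment at which its call begins.
- sign_off(): hands the job in, once; it reports no verdict.
Trained networks look in a picture, given as the dict that the camera call returned (one of the last four; its "shot" number tells which), for a name from the list of things; names that differ only in an ending like _2 or _b are one class to them, and where a whole thing is asked for, a point or a joint stands for the part that bears it (a point fixed in the world has none). Each returns a list of dicts, best first, with "score" (0 to 1); they miss things now and then, are a little off and sometimes report something else, mostly with a low value. They report only what shows in the picture. A call takes as long as a camera call.
- look_for(picture, name): "location" ([x, y, z] in m, in world coordinates, good to about 4 mm: the middle of the surface that is visible of it).
- outline_of(picture, name): "region" (420x560 bool, what is visible of it).
- tip_of(picture, name): "location" ([x, y, z] in m, in world coordinates, good to about 4 mm: a listed point, or the origin of a listed thing).
The state is a dict: "clock": time; "joint_pos": joint angles; "joint_vel": joint speeds; "effort": joint torques, N m; "position": TCP position; "tcp_rot": TCP orientation; "ft_force": force on the tool from outside, world axes, zero at the start; "moment": the same for the moment, N m; "grip_width": finger opening in m.
Only numpy, scipy, OpenCV 4.12 (cv2) and the standard library are available. Lean on these libraries where they do the work, as an engineer would, in place of code of your own. Each camera call takes 0.05 s, during which the arm holds its last target. There are 200 camera calls.

## Working session

There is one attempt and no reset: what is moved stays moved. The work goes in short steps, Python scripts to look and compute and a shell command to move; the robot and the scene stay as the last step left them, time stands still between calls to the robot, and variables do not carry over. Pictures are saved under pics/ and viewed, about 8 in all and at most 12, crops included, and the job is handed in when it is done.

```bash
mkdir -p pics; ls
python3 - <<'E'
from bench import *
import cv2,numpy as np
s=read_state(); print({k:np.round(v,3).tolist() for k,v in s.items()}); print(grip_point_offset)
for n in("side","top"):
    p=snapshot(n); cv2.imwrite(f"pics/{n}0.png",p["pixels"])
    print(n,p["fx"],p["cx"],p["cy"],np.round(p["R"],3).tolist(),np.round(p["t"],3))
    for o in ("blue_cover","white_cover","rack","chassis","turnbutton"):
        for f in(look_for,):
            print(n,o,[(np.round(r["location"],3).tolist(),round(float(r["score"]),2)) for r in f(p,o)[:2]])
    for o in ("blue_cover","rim_centre","pocket","tab","pivot","rack","chassis","white_cover"):
        print("tip",n,o,[(np.round(r["location"],3).tolist(),round(float(r["score"]),2)) for r in tip_of(p,o)[:2]])
E
```

```text
pics
{'clock': 0.0, 'joint_pos': [1.334, 0.354, 1.634, 0.0, 1.155, -0.002], 'joint_vel': [-0.0, 0.001, 0.001, -0.0, 0.001, 0.001], 'effort': [0.001, -60.524, -34.206, 0.0, 0.009, -0.0], 'position': [0.145, 0.607, 0.231], 'tcp_rot': [[-0.973, 0.233, -0.0], [0.233, 0.973, -0.001], [0.0, -0.001, -1.0]], 'ft_force': [0.122, 0.184, 0.506], 'moment': [0.042, -0.009, 0.033], 'grip_width': 0.085}
-0.0187
side 476.1928843361467 276.23853464824464 210.9983741114932 [[-0.979, -0.203, 0.001], [-0.124, 0.596, -0.794], [0.161, -0.777, -0.608]] [0.573 0.098 0.913]
side blue_cover [([0.559, 0.36, 0.074], 0.55)]
side white_cover [([0.527, 0.275, 0.068], 0.6), ([0.788, -0.082, 0.037], 0.35)]
side rack [([0.536, 0.348, 0.01], 0.92)]
side chassis [([0.526, -0.118, 0.047], 0.58)]
side turnbutton [([0.621, -0.155, 0.065], 0.54)]
tip side blue_cover [([0.562, 0.342, 0.049], 0.75), ([0.566, 0.349, 0.005], 0.73)]
tip side rim_centre [([0.561, 0.341, 0.049], 0.83)]
tip side pocket [([0.529, -0.157, 0.036], 0.66)]
tip side tab [([0.635, -0.145, 0.092], 0.57)]
tip side pivot [([0.614, -0.188, 0.07], 0.52)]
tip 
[... 363 characters left out ...]
89], 0.72)]
top white_cover [([0.526, 0.268, 0.088], 0.92), ([0.624, -0.165, 0.069], 0.59)]
top rack [([0.54, 0.308, 0.01], 0.58)]
top chassis [([0.526, -0.157, 0.054], 0.98)]
top turnbutton [([0.623, -0.166, 0.07], 0.66)]
tip top blue_cover [([0.56, 0.347, 0.012], 0.88)]
tip top rim_centre [([0.559, 0.339, 0.049], 0.61)]
tip top pocket [([0.536, -0.165, 0.037], 0.79)]
tip top tab [([0.636, -0.146, 0.092], 0.76), ([0.56, 0.349, 0.006], 0.39)]
tip top pivot [([0.614, -0.189, 0.068], 0.71)]
tip top rack [([0.53, -0.159, 0.004], 0.62), ([0.543, 0.311, 0.001], 0.59)]
tip top chassis [([0.532, -0.161, 0.003], 0.86)]
tip top white_cover [([0.528, 0.269, 0.01], 0.9), ([0.531, -0.161, 0.005], 0.26)]
```

View pics/top0.png

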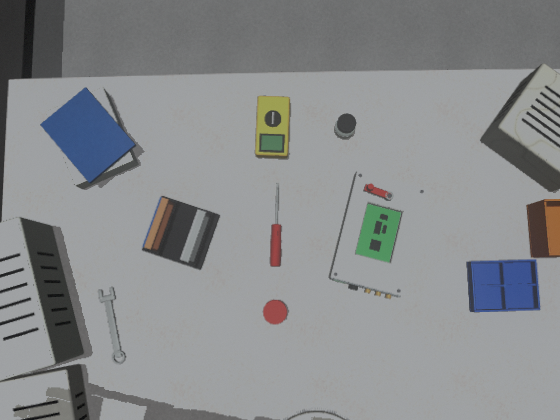

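View pics/side0.png

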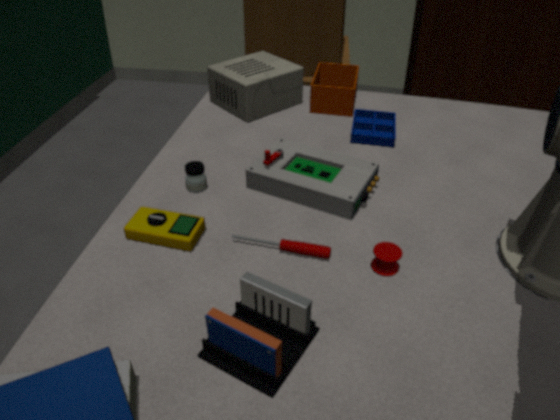

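The top view shows the rack at about (180,232) with the blue cover in the left slot: blue face outward to the left, copper rim toward the white cover. The chassis is at (368,243) with the open turnbutton at (378,191). The bench is clear around (195,330). Since the tool can't tilt, I'll tip the cover flat on the bench and regrip it across its 80 mm width. First I'll measure from the range images.

```bash
cat > h.py <<'E'
from bench import *
import cv2,numpy as np
def cloud(p):
    K=np.array([[p["fx"],0,p["cx"]],[0,p["fy"],p["cy"]],[0,0,1]])
    v,u=np.mgrid[:420,:560]; uv=np.stack([u,v],-1).reshape(-1,1,2).astype(np.float64)
    n=cv2.undistortPoints(uv,K,np.array(p["dist"],float)).reshape(420,560,2)
    z=p["range_z"].astype(float); c=np.dstack([n*z[...,None],z])
    w=(c-np.array(p["t"]))@np.array(p["R"]); w[z==0]=np.nan
    return w
def rect(P):
    (c,s,a)=cv2.minAreaRect((P[:,:2]*1000).astype(np.float32))
    return np.round(c,1),np.round(s,1),round(a,1)
def hull(P,lo,hi):
    return P[(P[:,2]>lo)&(P[:,2]<hi)]
E
python3 - <<'E'
from h import *
for n in("top","side"):
    p=snapshot(n); w=cloud(p); b,g,r=[p["pixels"][...,i].astype(int) for i in range(3)]
    def near(x,y,rad): return np.hypot(w[...,0]-x,w[...,1]-y)<rad
    t=near(.559,.345,.075)&(w[...,2]>.078); 
    P=w[t]; print(n,"cover/top",rect(P),np.percentile(P[:,2],[5,50,95]).round(4),len(P))
    o=t&(r>b+30); P=w[o]; print(" copper",rect(P),len(P), np.median(P,0).round(4))
    t=near(.528,.27,.07)&(w[...,2]>.078);P=w[t]; print(" white",rect(P),len(P),np.median(P[:,2]))
    t=near(.53,-.16,.1)&(g>r+40)&(g>b+30); t=cv2.morphologyEx(t.astype(np.uint8),cv2.MORPH_CLOSE,np.ones((9,9)))>0;P=w[t]; print(" board",rect(P),len(P),np.nanpercentile(P[:,2],[5,50,95]).round(4))
    t=near(.53,-.16,.17)&(w[...,2]>.044)&(w[...,2]<.056);P=w[t]; print(" chassis",rect(P),len(P),np.median(P[:,2]).round(4))
    t=near(.53,-.16,.17)&(w[...,2]>.06)&(r>g+60);P=w[t]; print(" button",rect(P),len(P),np.median(P,0).round(4))
    t=near(.34,.27,.12);P=w[t];print(" free",np.nanpercentile(P[:,2],[1,50,99]).round(4))
E
```

```text
top cover/top (array([553.4, 344.3]), array([105.4,  99.6]), 30.3) [0.0843 0.0879 0.0915] 491
 copper (array([559.8, 346.6]), array([ 17.4, 119.4]), 69.5) 372 [0.5595 0.3468 0.088 ]
 white (array([529.6, 265.5]), array([ 20.8, 119.8]), 70.6) 494 0.08808952946584193
 board (array([ 531. , -162.3]), array([ 80. , 122.8]), 72.5) 1684 [0.0334 0.0375 0.0416]
 chassis (array([ 529.3, -162.1]), array([172.5, 263.8]), 73.6) 6013 0.0504
 button (array([ 625.8, -154.9]), array([49.9, 15.5]), 69.1) 110 [ 0.625  -0.1582  0.07  ]
 free [-0.0055  0.0004  0.0062]
side cover/top (array([550.9, 318.7]), array([ 94. , 122.5]), 70.2) [0.0796 0.0878 0.0897] 1377
 copper (array([561.6, 350.2]), array([ 18.1, 120.8]), 70.7) 739 [0.5546 0.3523 0.0882]
 white (array([532. , 267.7]), array([ 22.9, 122. ]), 70.6) 1068 0.08784915559643852
 board (array([ 535.1, -169.7]), array([ 60.6, 119.3]), 69.4) 709 [0.0344 0.0365 0.0386]
 chassis (array([ 532.3, -158.8]), array([177.3, 263.3]), 73.6) 3593 0.0493
 button (array([ 626.7, -150.4]), array([49.5, 13.7]), 71.6) 62 [ 0.6265 -0.1499  0.0679]
 free [-0.0026  0.0001  0.0028]
```

```bash
python3 -m handwheel '{"hand":[1,1,1,1,1,1,1,1],"translation":[[0,0,0],[-37,-8,0],[-37,-8,0],[-37,-8,0],[-37,-8,0],[-37,-8,0],[-37,-8,0],[-37,-8,0]],"spin":[0.79,0,0,0,0,0,0,0]}' 60; python3 -m handwheel '{"hand":[1,1,1,1,1,1,1,1],"translation":[[-37,-8,10],[-37,-8,10],[-37,-8,10],[-37,-7,10],[-37,-6,10],[-35,-6,10],[0,0,10],[0,0,0]],"spin":[0,0,0,0,0,0,0,0]}'
python3 - <<'E'
from h import *
s=read_state();print(s["position"],s["tcp_rot"])
R=np.array(s["tcp_rot"]);print("err tool",R.T@(np.array([.561,.350,.150])-s["position"])*1000)
for n in ("top","side"):
  p=snapshot(n);w=cloud(p);b,g,r=[p["pixels"][...,i].astype(int) for i in range(3)]
  cv2.imwrite(f"pics/{n}1.png",cv2.resize(p["pixels"][120:400,80:440] if n=="top" else p["pixels"][150:420,100:460],None,fx=2,fy=2))
E
```

```text
clock: 2.3
position: [0.3714, 0.4666, 0.2314]
tcp_rot: [[-0.941, 0.338, 0.0], [0.338, 0.941, 0.0], [-0.0, 0.0, -1.0]]
ft_force: [0.7, 0.7, 0.2]
grip_width: 0.0854
clock: 3.1
position: [0.5621, 0.3516, 0.1595]
tcp_rot: [[-0.94, 0.34, -0.003], [0.34, 0.94, -0.001], [0.002, -0.002, -1.0]]
ft_force: [-0.3, 0.2, -0.4]
grip_width: 0.0852
[0.56209935 0.35163803 0.1594655 ] [[-0.94046324  0.33988483 -0.00268432]
 [ 0.33988921  0.94046447 -0.00137876]
 [ 0.00205589 -0.00220905 -0.99999545]]
err tool [ 0.4576927  -1.89324865  9.47066228]
```

View pics/side1.png

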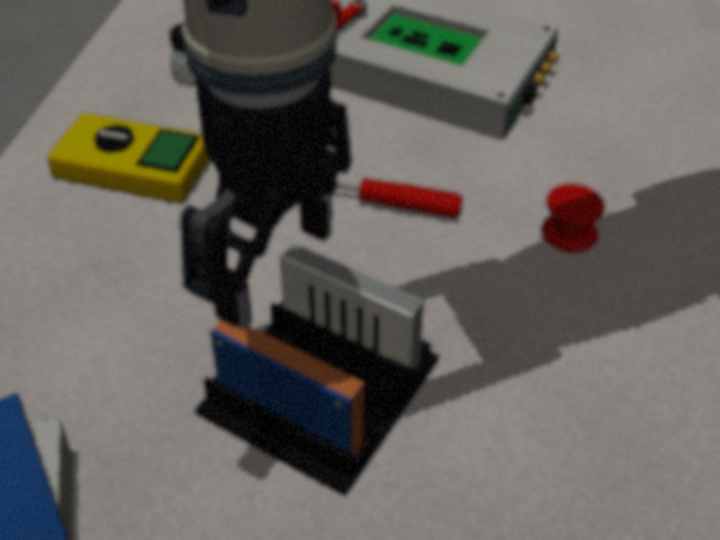

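The side crop shows the open gripper directly above and straddling the blue cover, whose rim is at about (290,350). The white cover is clear at (350,310). Descending and gripping.

```bash
python3 -m handwheel '{"hand":[1,1,1,1,1,1,0,0],"translation":[[0,-1,20],[0,0,20],[0,0,20],[0,0,20],[0,0,14],[0,0,0],[0,0,0],[0,0,0]],"spin":[0,0,0,0,0,0,0,0]}' 60; python3 -m handwheel '{"hand":[0,0,0,0,0,0,0,0],"translation":[[0,0,0],[0,0,0],[0,0,0],[0,0,0],[0,0,-5],[0,0,-10],[0,0,-15],[0,0,-20]],"spin":[0,0,0,0,0,0,0,0]}'
```

```text
clock: 4.0
position: [0.5629, 0.3524, 0.0686]
tcp_rot: [[-0.941, 0.338, 0.002], [0.338, 0.941, 0.001], [-0.001, 0.001, -1.0]]
ft_force: [0.6, -0.2, -0.9]
grip_width: 0.0591
clock: 4.8
position: [0.5619, 0.3514, 0.1179]
tcp_rot: [[-0.941, 0.338, -0.001], [0.338, 0.941, -0.001], [0.001, -0.001, -1.0]]
ft_force: [0.4, -0.4, -0.6]
grip_width: 0.0181
```

Run:
```python
from h import *
p=snapshot("side");cv2.imwrite("pics/side2.png",cv2.resize(p["pixels"][120:400,120:400],None,fx=2,fy=2))
s=read_state();print(s["position"],s["ft_force"],s["grip_width"])
p=snapshot("top");print([ (r["location"],r["score"]) for r in look_for(p,"blue_cover")])
```

```text
[0.56383656 0.35255608 0.12207395] [1.53681052 1.08837792 0.96978998] 0.01855437957023951
[([0.6008, 0.3355, 0.0859], 0.73)]
```

View pics/side2.png

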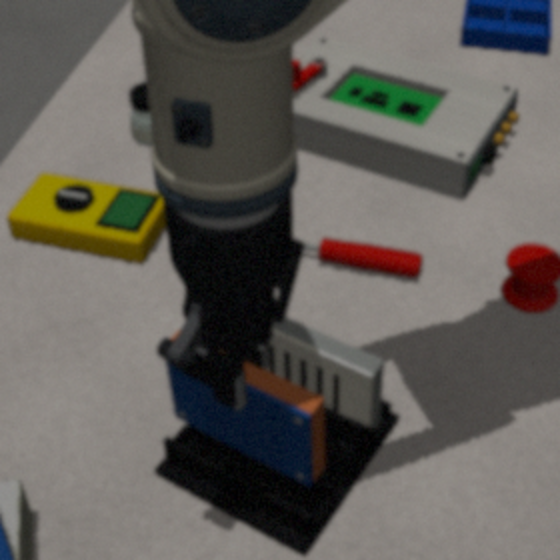

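The side crop shows the cover in the fingers and its lower edge clear of the rack wall, at about (310,475). The white cover is untouched. I'm carrying it to clear bench near (0.34, 0.36).

```bash
python3 -m handwheel '{"hand":[0,0,0,0,0,0,0,0],"translation":[[20,-7,0],[36,-12,0],[36,-12,0],[36,-12,0],[36,-12,0],[30,-9,0],[19,-5,0],[0,0,0]],"spin":[0,0,0,0,0,0,0,0]}'; python3 -m handwheel '{"hand":[0,0,0,0,0,0,0,0],"translation":[[0,0,10],[0,0,15],[0,0,10],[0,0,5],[0,0,0],[0,0,0],[0,0,0],[0,0,0]],"spin":[0,0,0,0,0,0,0,0]}'
python3 - <<'E'
from h import *
s=read_state();print(s["position"],s["ft_force"],s["grip_width"])
p=snapshot("side");cv2.imwrite("pics/side3.png",cv2.resize(p["pixels"][140:420,220:500],None,fx=2,fy=2))
w=cloud(p);m=outline_of(p,"blue_cover")
for r in m[:2]:
  P=w[r["region"]];P=P[~np.isnan(P[:,0])];print(r["score"],len(P),np.percentile(P,[2,50,98],axis=0).round(4).tolist())
  c=P.mean(0);print("normal",np.linalg.svd(P-np.median(P,0),full_matrices=False)[2][2])
E
```

```text
clock: 5.75
position: [0.3358, 0.3581, 0.1167]
tcp_rot: [[-0.942, 0.337, -0.002], [0.337, 0.942, -0.002], [0.001, -0.002, -1.0]]
ft_force: [1.1, 0.1, -0.4]
grip_width: 0.0185
clock: 6.55
position: [0.3388, 0.3591, 0.0777]
tcp_rot: [[-0.941, 0.338, 0.001], [0.338, 0.941, 0.001], [-0.0, 0.001, -1.0]]
ft_force: [-0.2, 0.6, -1.7]
grip_width: 0.0185
[0.33884794 0.35911477 0.07773299] [-0.20440929  0.61854096 -1.67725063] 0.018467991732378952
0.57 3392 [[0.2868, 0.3388, 0.0176], [0.3329, 0.3683, 0.0679], [0.3966, 0.3883, 0.0994]]
normal [ 0.30921037  0.94915793 -0.05906067]
0.23 6937 [[0.3955, -0.2509, 0.0013], [0.5264, -0.1202, 0.0473], [0.6684, -0.0456, 0.0666]]
normal [0.00905111 0.06582955 0.99778983]
```

View pics/side3.png

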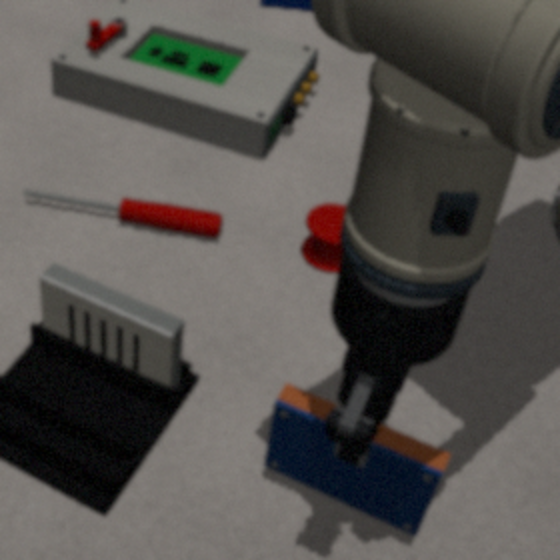

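The side crop shows the cover held nearly upright over clear bench. The outline spans z 18–99 mm, against an expected 20–100. Setting it down, releasing and lifting off.

```bash
python3 -m handwheel '{"hand":[0,0,0,0,0,0,0,0],"translation":[[0,0,7],[0,0,5],[0,0,4],[0,0,2],[0,0,1],[0,0,0],[0,0,0],[0,0,0]],"spin":[0,0,0,0,0,0,0,0]}'; python3 -m handwheel '{"hand":[0.4,0.6,0.6,0.6,0.6,0.6,0.6,0.6],"translation":[[0,0,0],[0,0,0],[0,0,0],[0,0,0],[0,0,0],[0,0,-5],[0,0,-15],[0,0,-25]],"spin":[0,0,0,0,0,0,0,0]}';  python3 - <<'E'
from h import *
s=read_state();print(s["position"],s["ft_force"],s["grip_width"])
p=snapshot("side");cv2.imwrite("pics/side4.png",cv2.resize(p["pixels"][140:420,220:500],None,fx=2,fy=2))
w=cloud(p);m=outline_of(p,"blue_cover")
for r in m[:2]:
  P=w[r["region"]];P=P[~np.isnan(P[:,0])];print(r["score"],len(P),np.percentile(P,[2,50,98],axis=0).round(4).tolist())
  print("normal",np.linalg.svd(P-np.median(P,0),full_matrices=False)[2][2])
E
```

```text
clock: 7.45
position: [0.3387, 0.3596, 0.0599]
tcp_rot: [[-0.941, 0.338, 0.0], [0.338, 0.941, 0.001], [0.0, 0.001, -1.0]]
ft_force: [-6.3, -2.5, 27.4]
grip_width: 0.0184
clock: 8.25
position: [0.3378, 0.358, 0.1029]
tcp_rot: [[-0.941, 0.338, -0.002], [0.338, 0.941, -0.002], [0.001, -0.003, -1.0]]
ft_force: [0.4, 1.7, -0.2]
grip_width: 0.0511
[0.33780638 0.35800519 0.10289289] [ 0.44872112  1.71661587 -0.21637451] 0.05105815544810799
0.58 3564 [[0.2863, 0.3371, 0.0012], [0.3369, 0.3665, 0.0527], [0.3962, 0.3871, 0.0818]]
normal [0.33580381 0.93993295 0.06133395]
```

```bash
python3 -m handwheel '{"hand":[0.6,0.6,0.3,0,0,0,0,0],"translation":[[0,0,-25],[0,10,-10],[0,20,0],[0,20,0],[0,0,0],[0,0,15],[0,0,20],[0,0,20]],"spin":[0,0,0,0,0,0,0,0]}'; python3 -m handwheel '{"hand":[0,0,0,0,0,0,0,0],"translation":[[0,0,20],[0,0,8],[0,0,0],[0,0,0],[0,-5,0],[0,-7,0],[0,-5,0],[0,-5,0]],"spin":[0,0,0,0,0,0,0,0]}'
python3 - <<'E'
from h import *
p=snapshot("side");w=cloud(p);m=outline_of(p,"blue_cover")
for r in m[:1]:
  P=w[r["region"]];P=P[~np.isnan(P[:,0])];print(r["score"],len(P),np.percentile(P,[2,50,98],axis=0).round(4).tolist())
  print("normal",np.linalg.svd(P-np.median(P,0),full_matrices=False)[2][2])
E
python3 -m handwheel '{"hand":[0,0,0,0,0,0,0,0],"translation":[[0,-4,0],[0,-4,0],[0,-4,0],[0,-4,0],[0,-4,0],[0,-4,0],[0,0,0],[0,0,0]],"spin":[0,0,0,0,0,0,0,0]}'
python3 - <<'E'
from h import *
for n in("side","top"):
  p=snapshot(n);w=cloud(p);m=outline_of(p,"blue_cover")
  cv2.imwrite(f"pics/{n}5.png",cv2.resize(p["pixels"][140:420,220:500],None,fx=2,fy=2))
  for r in m[:1]:
   P=w[r["region"]];P=P[~np.isnan(P[:,0])];print(r["score"],len(P),np.percentile(P,[2,50,98],axis=0).round(4).tolist())
   print("normal",np.linalg.svd(P-np.median(P,0),full_matrices=False)[2][2])
E
```

```text
clock: 9.15
position: [0.3552, 0.4056, 0.0823]
tcp_rot: [[-0.941, 0.338, -0.0], [0.338, 0.941, -0.0], [-0.0, -0.0, -1.0]]
ft_force: [0.5, -0.4, -0.3]
grip_width: -0.0002
clock: 9.95
position: [0.3478, 0.3846, 0.0556]
tcp_rot: [[-0.941, 0.338, 0.0], [0.338, 0.941, 0.0], [-0.0, 0.0, -1.0]]
ft_force: [0.2, 0.7, -0.4]
grip_width: 0.0001
0.59 2849 [[0.2862, 0.3352, 0.0011], [0.3252, 0.3704, 0.0532], [0.3967, 0.3877, 0.0816]]
normal [0.34535446 0.93821828 0.02183475]
clock: 10.85
position: [0.3399, 0.3626, 0.0553]
tcp_rot: [[-0.941, 0.338, 0.0], [0.338, 0.941, 0.0], [-0.0, 0.0, -1.0]]
ft_force: [-0.7, 0.6, 0.8]
grip_width: -0.0002
0.81 3517 [[0.2809, 0.3219, 0.0076], [0.3253, 0.3575, 0.0461], [0.3918, 0.381, 0.0823]]
normal [0.30694825 0.89437447 0.32538759]
0.73 311 [[0.3385, 0.3105, -0.0005], [0.365, 0.327, 0.0786], [0.3905, 0.3585, 0.0854]]
normal [0.30939658 0.90134618 0.30306572]
```

View pics/side5.png

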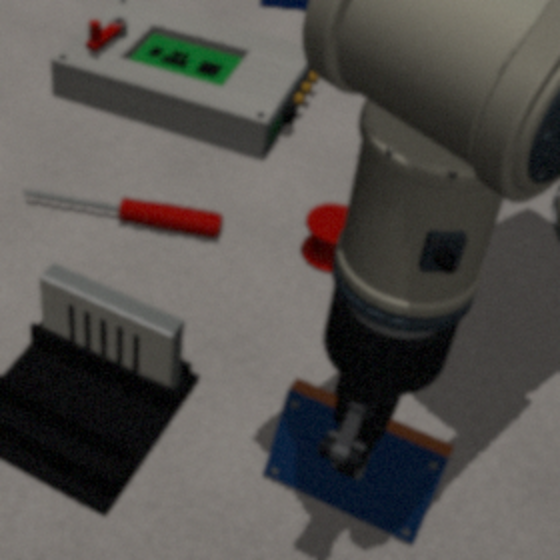

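The side crop shows the cover leaning about 19° under the fingers and starting to tip. I'll keep pushing, then lift clear and look.

```bash
python3 -m handwheel '{"hand":[0,0,0,0,0,0,0,0],"translation":[[0,-5,0],[0,-5,0],[0,-5,0],[0,-5,0],[0,-5,0],[0,-5,0],[0,0,0],[0,0,0]],"spin":[0,0,0,0,0,0,0,0]}'; python3 -m handwheel '{"hand":[0,0,0,0,0,1,1,1],"translation":[[0,0,0],[0,10,-20],[0,10,-30],[0,0,-40],[0,0,-40],[0,0,0],[0,0,0],[0,0,0]],"spin":[0,0,0,0,0,0,0,0]}';python3 - <<'E'
from h import *
for n in("side","top"):
  p=snapshot(n);w=cloud(p);m=outline_of(p,"blue_cover")
  cv2.imwrite(f"pics/{n}6.png",cv2.resize(p["pixels"][140:420,220:500] if n=="side" else p["pixels"][160:400,100:400],None,fx=2,fy=2))
  for r in m[:1]:
   P=w[r["region"]];P=P[~np.isnan(P[:,0])];print(r["score"],len(P),np.percentile(P,[2,50,98],axis=0).round(4).tolist())
   T=P[abs(P[:,2]-.02)<.008]; print(rect(T),len(T))
   print("normal",np.linalg.svd(P-np.median(P,0),full_matrices=False)[2][2])
E
```

```text
clock: 11.85
position: [0.3298, 0.3344, 0.0553]
tcp_rot: [[-0.941, 0.339, 0.0], [0.339, 0.941, 0.0], [-0.0, 0.0, -1.0]]
ft_force: [-0.2, 0.9, -0.4]
grip_width: 0.0
clock: 12.65
position: [0.336, 0.3527, 0.1842]
tcp_rot: [[-0.941, 0.338, -0.001], [0.338, 0.941, -0.001], [0.001, -0.002, -1.0]]
ft_force: [-1.1, 0.0, 0.4]
grip_width: 0.0436
0.77 3963 [[0.2627, 0.265, 0.0016], [0.3224, 0.3187, 0.0199], [0.3837, 0.3632, 0.0223]]
(array([321.1, 309.8]), array([ 83., 121.]), 70.5) 3560
normal [0.03014035 0.07385631 0.99681333]
0.77 1725 [[0.2591, 0.2587, 0.0058], [0.3217, 0.3028, 0.0203], [0.3777, 0.3424, 0.0255]]
(array([318.2, 306.4]), array([ 80.7, 119.7]), 70.1) 1668
normal [-0.00650493 -0.02878752  0.99956439]
```

View pics/side6.png

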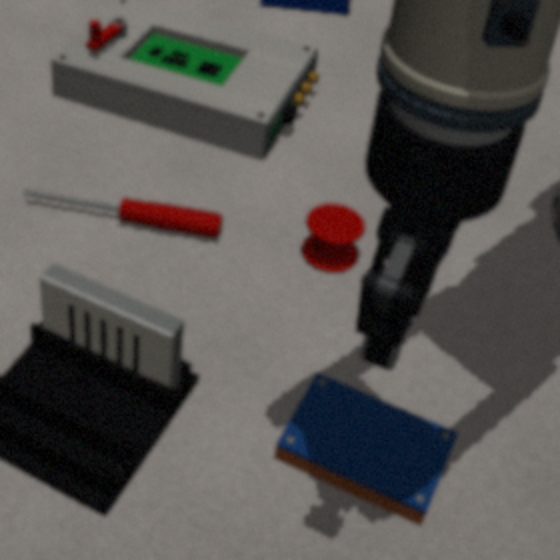

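The side crop shows the cover lying flat with the blue face up, centred at about (365,445). Its measured top is at z = 20 mm, 120 × 81 mm, at 70.3°, which is parallel to the jaws. I'll move above it for the 80 mm grip.

```bash
python3 -m handwheel '{"hand":[1,1,1,1,1,1,1,1],"translation":[[0,-16,0],[0,-16,20],[0,-15,30],[0,0,40],[0,0,40],[0,0,24],[0,0,0],[0,0,0]],"spin":[0,0,0,0,0,0,0,0]}'
python3 - <<'E'
from h import *
for i in range(3):
  s=read_state();x=s["position"];print(x,"n",.338*x[0]+.941*x[1],"l",-.941*x[0]+.338*x[1],s["ft_force"],s["moment"],s["grip_width"])
  p=snapshot(["side","top","top"][i]);
  if i<2: cv2.imwrite(f"pics/7_{i}.png",cv2.resize(p["pixels"][240:400,280:480] if i==0 else p["pixels"][210:330,130:280],None,fx=4,fy=4,interpolation=cv2.INTER_CUBIC))
E
```

```text
clock: 13.65
position: [0.3202, 0.3083, 0.0314]
tcp_rot: [[-0.941, 0.338, -0.001], [0.338, 0.941, -0.001], [0.001, -0.001, -1.0]]
ft_force: [-0.0, -0.4, 0.3]
grip_width: 0.0851
[0.32022686 0.30825915 0.03142859] n 0.39830854119189213 l -0.19714188442797714 [-0.03013922 -0.43321817  0.32428252] [0.01632051 0.02599955 0.01952655] 0.08511671901415443
[0.32085437 0.30893808 0.03214523] n 0.39915951096980634 l -0.19750289322188205 [ 0.94421518  0.7472893  -0.60568566] [0.0562216  0.00300744 0.0531131 ] 0.08532136467198277
[0.32123281 0.30936908 0.03253574] n 0.39969299295926064 l -0.1977133215148997 [ 0.19126368  0.18890868 -0.16618208] [-0.01663458  0.01586485 -0.01138993] 0.08526122362438682
```

View pics/7_0.png

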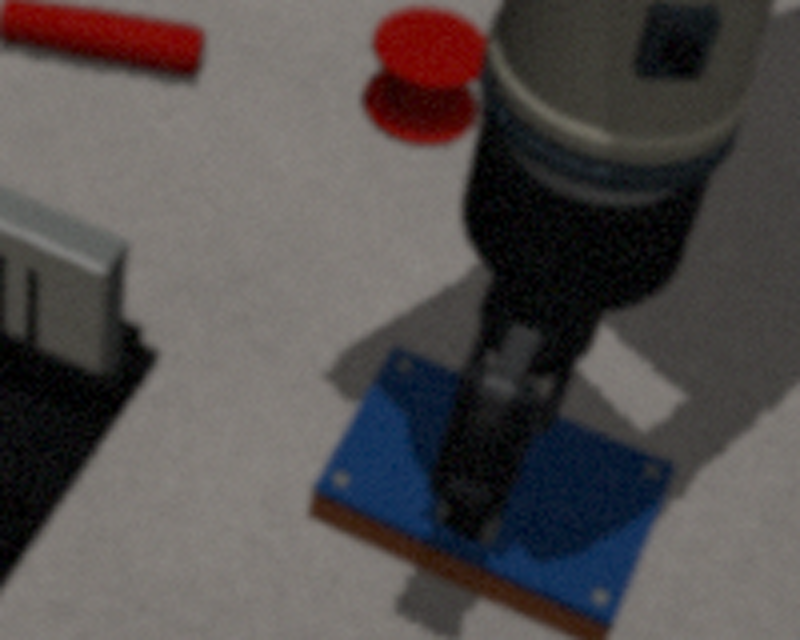

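The side crop shows the cover flat beneath the gripper, with the near finger tip at about (470,530) near the cover's edge. Side clearance is only 2.5 mm, so I'll descend by feel, watching force and moment.

```bash
cat > st.py <<'E'
from bench import *
import numpy as np
s=read_state();R=np.array(s["tcp_rot"]);print("F",np.round(R.T@s["ft_force"],1),"M",np.round(R.T@s["moment"],2),"w",round(s["grip_width"],4),"pos",np.round(s["position"],4),"t",s["clock"])
E
python3 -m handwheel '{"hand":[1,1,1,1,1,1,1,1],"translation":[[0,0,6],[0,0,6],[0,0,4],[0,0,3],[0,0,2],[0,0,2],[0,0,1],[0,0,0]],"spin":[0,0,0,0,0,0,0,0]}';python3 st.py
python3 -m handwheel '{"hand":[1,1,1,1,1,1,1,1],"translation":[[0,0,1],[0,0,1],[0,0,1],[0,0,1],[0,0,0],[0,0,0],[0,0,0],[0,0,0]],"spin":[0,0,0,0,0,0,0,0]}';python3 st.py
```

```text
clock: 14.6
position: [0.3206, 0.3089, 0.0072]
tcp_rot: [[-0.941, 0.338, -0.0], [0.338, 0.941, -0.0], [0.0, -0.0, -1.0]]
ft_force: [0.3, 0.3, -0.6]
grip_width: 0.0851
F [-0.2  0.4  0.6] M [-0.01  0.03 -0.  ] w 0.0851 pos [0.3206 0.3089 0.0072] t 14.6
clock: 15.4
position: [0.3207, 0.309, 0.0033]
tcp_rot: [[-0.941, 0.338, 0.0], [0.338, 0.941, 0.0], [-0.0, 0.0, -1.0]]
ft_force: [-0.0, -0.1, 0.7]
grip_width: 0.0855
F [-0.  -0.2 -0.7] M [ 0.02 -0.05  0.05] w 0.0855 pos [0.3207 0.309  0.0033] t 15.4
```

```bash
python3 -m handwheel '{"hand":[1,1,1,1,1,1,1,1],"translation":[[0,0,1],[0,0,1],[0,0,1],[0,0,0],[0,0,0],[0,0,0],[0,0,0],[0,0,0]],"spin":[0,0,0,0,0,0,0,0]}';python3 st.py
python3 -m handwheel '{"hand":[0.9,0.8,0.8,0.8,0.8,0.8,0.8,0.8],"translation":[[0,0,0],[0,0,0],[0,0,0],[0,0,0],[0,0,0],[0,0,0],[0,0,0],[0,0,0]],"spin":[0,0,0,0,0,0,0,0]}' 50;python3 st.py
```

```text
clock: 16.2
position: [0.3207, 0.309, 0.0003]
tcp_rot: [[-0.941, 0.338, 0.0], [0.338, 0.941, 0.0], [-0.0, 0.0, -1.0]]
ft_force: [0.3, -1.0, 0.5]
grip_width: 0.0853
F [-0.6 -0.8 -0.5] M [-0.04  0.02  0.04] w 0.0853 pos [3.207e-01 3.090e-01 3.000e-04] t 16.2
clock: 17.0
position: [0.3206, 0.309, 0.0008]
tcp_rot: [[-0.941, 0.338, 0.0], [0.338, 0.941, 0.0], [-0.0, 0.0, -1.0]]
ft_force: [-1.7, -0.8, 11.0]
grip_width: 0.0788
F [  1.3  -1.4 -11. ] M [0.43 0.13 0.03] w 0.0788 pos [0.3206 0.309  0.0008] t 17.0
```

```bash
python3 -m handwheel '{"hand":[0.5,0.5,0.5,0.5,0.5,0.5,0.5,0.5],"translation":[[0,0,-2],[0,0,-3],[0,0,-10],[0,0,-20],[0,0,-30],[0,0,-30],[0,0,-15],[0,0,0]],"spin":[0,0,0,0,0,0,0,0]}';python3 st.py
python3 - <<'E'
from h import *
for n in("side","top"):
  p=snapshot(n);w=cloud(p);m=outline_of(p,"blue_cover")
  cv2.imwrite(f"pics/{n}8.png",cv2.resize(p["pixels"][140:420,220:500] if n=="side" else p["pixels"][160:400,100:400],None,fx=2,fy=2))
  for r in m[:1]:
   P=w[r["region"]];P=P[~np.isnan(P[:,0])];print(n,r["score"],len(P),np.percentile(P,[2,50,98],axis=0).round(4).tolist())
   T=P[abs(P[:,2]-np.median(P[:,2]))<.008]; print(rect(T),len(T))
   print("normal",np.linalg.svd(T-np.median(T,0),full_matrices=False)[2][2])
E
```

```text
clock: 17.8
position: [0.3217, 0.31, 0.1127]
tcp_rot: [[-0.941, 0.338, 0.003], [0.338, 0.941, 0.003], [-0.002, 0.004, -1.0]]
ft_force: [-0.3, -0.6, -2.5]
grip_width: 0.0784
F [ 0.1 -0.7  2.5] M [0.06 0.05 0.02] w 0.0784 pos [0.3217 0.31   0.1127] t 17.8
side 0.74 3522 [[0.2626, 0.2622, 0.1127], [0.3113, 0.3259, 0.1317], [0.3859, 0.3668, 0.1339]]
(array([323.1, 313.9]), array([ 86.7, 120.5]), 70.6) 3034
normal [0.00572865 0.01878995 0.99980704]
top 0.93 784 [[0.3204, 0.2555, 0.1172], [0.3556, 0.288, 0.1297], [0.3841, 0.3277, 0.1343]]
(array([337.2, 300.6]), array([82.2, 81.5]), 67.6) 759
normal [-9.39262165e-04 -7.31847958e-03  9.99972778e-01]
```

View pics/side8.png

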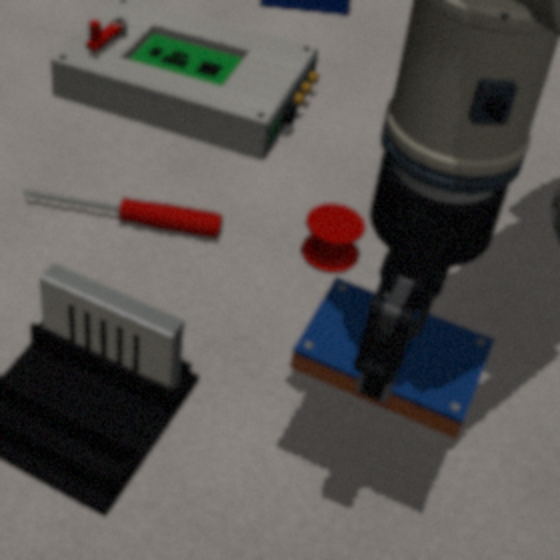

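The side crop shows the cover held level, with its top at z = 0.132 and its bottom at about TCP height, and the rest of the bench unchanged. I'll carry it over the bay while refining the bay's centre from both cameras.

```bash
python3 -m handwheel '{"hand":[0.5,0.5,0.5,0.5,0.5,0.5,0.5,0.5],"translation":[[0,0,-5],[-10,-12,-5],[-20,-24,-5],[-26,-30,0],[-26,-30,0],[-26,-30,0],[-26,-30,0],[-26,-30,0]],"spin":[-0.42,0,0,0,0,0,0,0]}'
python3 - <<'E'
from h import *
def proj(p,px,z):
    K=np.array([[p["fx"],0,p["cx"]],[0,p["fy"],p["cy"]],[0,0,1]])
    n=cv2.undistortPoints(px.reshape(-1,1,2).astype(float),K,np.array(p["dist"],float)).reshape(-1,2)
    R=np.array(p["R"]);C=-R.T@np.array(p["t"]);d=np.c_[n,np.ones(len(n))]@R
    return C+d*((z-C[2])/d[:,2])[:,None]
for n in("top","side"):
  p=snapshot(n);w=cloud(p);z=cv2.medianBlur(w[...,2].astype(np.float32),5)
  hole=(z<.043)&(z>.025)&(np.hypot(w[...,0]-.531,w[...,1]+.161)<.085)
  hole=cv2.morphologyEx(hole.astype(np.uint8),cv2.MORPH_CLOSE,np.ones((7,7)));hole=cv2.morphologyEx(hole,cv2.MORPH_OPEN,np.ones((5,5)))
  c=max(cv2.findContours(hole,cv2.RETR_EXTERNAL,cv2.CHAIN_APPROX_NONE)[0],key=cv2.contourArea).reshape(-1,2)
  print(n,"at .05",rect(proj(p,c,.05)),"at .036",rect(proj(p,c,.036)))
  ch=(z>.045)&(z<.056)&(np.hypot(w[...,0]-.531,w[...,1]+.161)<.17)
  c=max(cv2.findContours(ch.astype(np.uint8),cv2.RETR_EXTERNAL,cv2.CHAIN_APPROX_NONE)[0],key=cv2.contourArea).reshape(-1,2)
  print(" chassis",rect(proj(p,c,.05)))
  print(" tips",[ (k,np.round(r["location"],4),round(r["score"],2)) for k in("pocket","chassis","pivot","tab") for r in tip_of(p,k)[:1]])
E
```

```text
clock: 18.8
position: [0.4212, 0.0836, 0.1242]
tcp_rot: [[-0.959, 0.283, -0.002], [0.283, 0.959, -0.0], [0.002, -0.001, -1.0]]
ft_force: [0.4, -0.5, -1.5]
grip_width: 0.0784
top at .05 (array([ 530. , -161.2]), array([ 83., 123.]), 73.8) at .036 (array([ 531.3, -163.9]), array([ 83.9, 124.4]), 73.8)
 chassis (array([ 530.7, -162.1]), array([171.6, 266.3]), 73.8)
 tips [('pocket', array([ 0.5321, -0.1646,  0.0373]), 0.61), ('chassis', array([ 0.5296, -0.1619,  0.0026]), 0.97), ('pivot', array([ 0.618 , -0.186 ,  0.0665]), 0.58), ('tab', array([ 0.634 , -0.1442,  0.0913]), 0.61)]
side at .05 (array([ 530.9, -152. ]), array([ 77. , 120.6]), 73.6) at .036 (array([ 533.4, -174.1]), array([ 78.9, 123.5]), 73.6)
 chassis (array([ 558.4, -161.9]), array([183.3, 208. ]), 74.0)
 tips [('pocket', array([ 0.531 , -0.155 ,  0.0369]), 0.96), ('chassis', array([ 0.533 , -0.1599,  0.0006]), 0.77), ('pivot', array([ 0.6165, -0.1883,  0.0688]), 0.6), ('tab', array([ 0.6339, -0.144 ,  0.0937]), 0.76)]
```

```bash
python3 -m handwheel '{"hand":[0.5,0.5,0.5,0.5,0.5,0.5,0.5,0.5],"translation":[[-26,-30,0],[-26,-30,0],[-26,-30,0],[-26,-30,0],[-26,-30,0],[-22,-26,0],[-16,-20,0],[-6,-8,0]],"spin":[0,0,0,0,0,0,0,0]}'; python3 -m handwheel '{"hand":[0.5,0.5,0.5,0.5,0.5,0.5,0.5,0.5],"translation":[[0,0,15],[0,0,15],[0,0,15],[0,0,10],[0,0,3],[0,0,0],[0,0,0],[0,0,0]],"spin":[0,0,0,0,0,0,0,0]}'; python3 st.py
python3 - <<'E'
from h import *
for n in("side","top"):
  p=snapshot(n);w=cloud(p);m=outline_of(p,"blue_cover")
  cv2.imwrite(f"pics/{n}9.png",cv2.resize(p["pixels"][100:260,200:400] if n=="side" else p["pixels"][150:310,300:500],None,fx=3.5,fy=3.5,interpolation=cv2.INTER_CUBIC))
  print([(r["score"],r["region"].sum()) for r in m[:2]])
E
python3 st.py
```

```text
clock: 20.1
position: [0.5319, -0.1609, 0.1253]
tcp_rot: [[-0.959, 0.283, 0.001], [0.283, 0.959, -0.001], [-0.001, -0.0, -1.0]]
ft_force: [0.2, -0.2, -1.4]
grip_width: 0.0784
clock: 20.9
position: [0.5313, -0.1596, 0.0679]
tcp_rot: [[-0.959, 0.282, 0.001], [0.282, 0.959, -0.0], [-0.001, -0.0, -1.0]]
ft_force: [-0.8, 0.9, -1.6]
grip_width: 0.0785
F [1.1 0.6 1.6] M [-0.02  0.01  0.01] w 0.0785 pos [ 0.5313 -0.1596  0.0679] t 20.9
[(0.62, np.int64(1109))]
[]
F [1.5 0.1 1.2] M [ 0.03  0.04 -0.02] w 0.0781 pos [ 0.531  -0.1596  0.0676] t 21.1
```

View pics/side9.png

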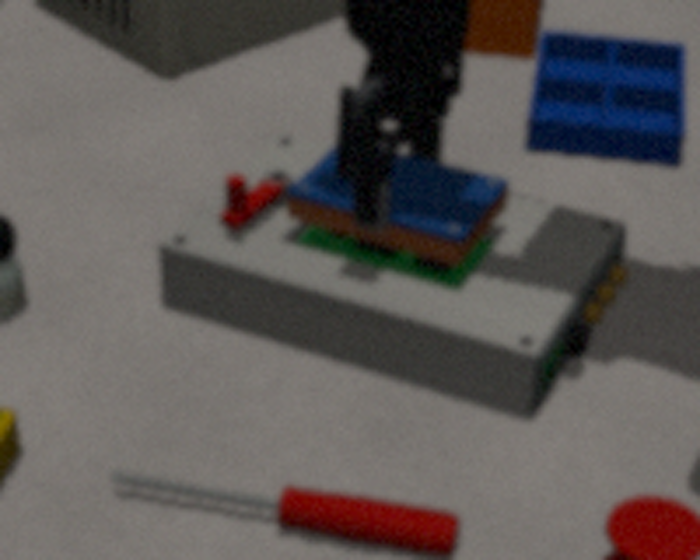

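The side crop shows the cover level over the bay at about (395,210), clear of the open turnbutton at (250,200). Lowering by feel.

```bash
python3 -m handwheel '{"hand":[0.5,0.5,0.5,0.5,0.5,0.5,0.5,0.5],"translation":[[0,0,4],[0,0,4],[0,0,3],[0,0,2],[0,0,1],[0,0,1],[0,0,0],[0,0,0]],"spin":[0,0,0,0,0,0,0,0]}';python3 st.py; python3 -m handwheel '{"hand":[0.5,0.5,0.5,0.5,0.5,0.5,0.5,0.5],"translation":[[0,0,1],[0,0,1],[0,0,1],[0,0,1],[0,0,0],[0,0,0],[0,0,0],[0,0,0]],"spin":[0,0,0,0,0,0,0,0]}';python3 st.py
```

```text
clock: 21.9
position: [0.5308, -0.1595, 0.0523]
tcp_rot: [[-0.959, 0.283, 0.0], [0.283, 0.959, -0.0], [-0.0, -0.0, -1.0]]
ft_force: [-0.2, 0.4, -1.5]
grip_width: 0.0782
F [0.3 0.3 1.5] M [-0.04 -0.05  0.05] w 0.0782 pos [ 0.5308 -0.1595  0.0523] t 21.9
clock: 22.7
position: [0.5308, -0.1595, 0.0483]
tcp_rot: [[-0.959, 0.283, 0.0], [0.283, 0.959, -0.0], [-0.0, -0.0, -1.0]]
ft_force: [0.0, -0.6, -0.9]
grip_width: 0.0782
F [-0.2 -0.6  0.9] M [-0.01  0.01  0.01] w 0.0782 pos [ 0.5308 -0.1595  0.0483] t 22.7
```

```bash
python3 -m handwheel '{"hand":[0.5,0.5,0.5,0.5,0.5,0.5,0.5,0.5],"translation":[[0,0,1],[0,0,1],[0,0,1],[0,0,1],[0,0,0],[0,0,0],[0,0,0],[0,0,0]],"spin":[0,0,0,0,0,0,0,0]}';python3 st.py
```

```text
clock: 23.5
position: [0.5308, -0.1595, 0.0443]
tcp_rot: [[-0.959, 0.283, 0.0], [0.283, 0.959, -0.0], [-0.0, -0.0, -1.0]]
ft_force: [-0.7, 0.0, -1.5]
grip_width: 0.078
F [ 0.7 -0.2  1.5] M [-0.04  0.01  0.01] w 0.078 pos [ 0.5308 -0.1595  0.0443] t 23.5
```

Bottom is about 6 mm inside the bay with no contact. Going a bit further, then releasing.

```bash
python3 -m handwheel '{"hand":[0.5,0.5,0.5,0.5,0.5,0.5,0.5,0.5],"translation":[[0,0,1],[0,0,1],[0,0,1],[0,0,0],[0,0,0],[0,0,0],[0,0,0],[0,0,0]],"spin":[0,0,0,0,0,0,0,0]}';python3 st.py;  python3 -m handwheel '{"hand":[1,1,1,1,1,1,1,1],"translation":[[0,0,0],[0,0,0],[0,0,0],[0,0,0],[0,0,0],[0,0,-10],[0,0,-20],[0,0,-25]],"spin":[0,0,0,0,0,0,0,0]}';python3 st.py
python3 - <<'E'
from h import *
for n in("side","top"):
  p=snapshot(n);w=cloud(p);b,g,r=[p["pixels"][...,i].astype(int) for i in range(3)]
  cv2.imwrite(f"pics/{n}10.png",cv2.resize(p["pixels"][100:260,200:400] if n=="side" else p["pixels"][150:310,300:500],None,fx=3.5,fy=3.5,interpolation=cv2.INTER_CUBIC))
  t=(np.hypot(w[...,0]-.531,w[...,1]+.16)<.08)&(b>r+25)&(b>g+15)&(w[...,2]<.08);P=w[t]
  if len(P)>50:
    A=np.c_[P[:,:2]-[.531,-.16],np.ones(len(P))];c=np.linalg.lstsq(A,P[:,2],rcond=None)[0];print(n,len(P),rect(P),"z0,slopes",c[2].round(4),c[:2].round(3))
E
```

```text
clock: 24.3
position: [0.5308, -0.1595, 0.0413]
tcp_rot: [[-0.959, 0.283, 0.0], [0.283, 0.959, -0.0], [-0.0, 0.0, -1.0]]
ft_force: [-0.0, -0.1, -2.2]
grip_width: 0.0784
F [ 0.  -0.1  2.2] M [ 0.01  0.01 -0.02] w 0.0784 pos [ 0.5308 -0.1595  0.0413] t 24.3
clock: 25.1
position: [0.5302, -0.1593, 0.0968]
tcp_rot: [[-0.959, 0.283, -0.002], [0.283, 0.959, 0.0], [0.002, -0.0, -1.0]]
ft_force: [1.2, 0.3, 0.3]
grip_width: 0.0855
F [-1.   0.7 -0.3] M [-0.04 -0.02 -0.  ] w 0.0855 pos [ 0.5302 -0.1593  0.0968] t 25.1
side 925 (array([ 534.7, -158.1]), array([ 83.7, 127.4]), 72.2) z0,slopes 0.0553 [-0.004  0.008]
top 561 (array([ 536.6, -142.9]), array([ 44.4, 124. ]), 75.4) z0,slopes 0.0559 [-0.01   0.006]
```

View pics/side10.png

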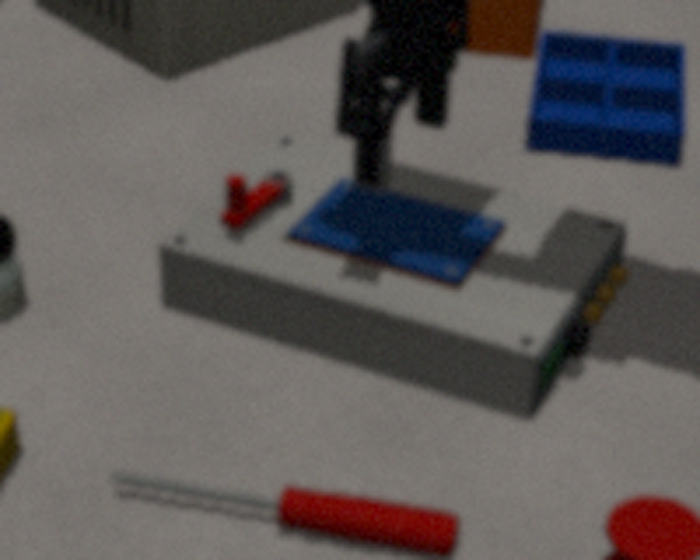

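The side crop shows the cover seated in the bay at about (395,230). Plane fits from both cameras give a top height of 55–56 mm and tilt under 0.6°, so it is home and level. Next is the turnbutton: close the fingers, go to the clockwise side of the tab, then follow an arc about the pin.

```bash
python3 -m handwheel '{"hand":[1,0.5,0,0,0,0,0,0],"translation":[[0,0,-25],[-10,2,-17],[-30,7,0],[-30,7,0],[-30,7,0],[-22,4,0],[-7,0,0],[0,0,0]],"spin":[0,0,0,0,0,0,0,0]}'; python3 -m handwheel '{"hand":[0,0,0,0,0,0,0,0],"translation":[[0,0,0],[0,0,0],[0,0,0],[0,0,0],[0,0,0],[0,0,0],[0,0,0],[0,0,0]],"spin":[1,1,1,1,1,1,1,1]}'; python3 -m handwheel '{"hand":[0,0,0,0,0,0,0,0],"translation":[[0,0,0],[0,0,0],[0,0,0],[0,0,0],[0,0,0],[0,0,0],[0,0,0],[0,0,0]],"spin":[1,1,1,1,1,1,1,1]}'; python3 -m handwheel '{"hand":[0,0,0,0,0,0,0,0],"translation":[[0,0,0],[0,0,0],[0,0,0],[0,0,0],[0,0,0],[0,0,0],[0,0,0],[0,0,0]],"spin":[0.96,0,0,0,0,0,0,0]}'
python3 - <<'E'
from h import *
s=read_state();print(s["joint_pos"]);x=np.array(s["position"]);R=np.array(s["tcp_rot"])
print(np.degrees(np.arctan2(R[1,0],R[0,0])),"move",R.T@(np.array([.6624,-.1701,.075])-x)*1000)
for n in("side","top"):
  p=snapshot(n);w=cloud(p);b,g,r=[p["pixels"][...,i].astype(int) for i in range(3)]
  cv2.imwrite(f"pics/{n}11.png",cv2.resize(p["pixels"][100:260,200:400] if n=="side" else p["pixels"][150:310,300:500],None,fx=3.5,fy=3.5,interpolation=cv2.INTER_CUBIC))
  print([ (k,np.round(q["location"],4),round(q["score"],2)) for k in("pivot","tab") for q in tip_of(p,k)[:1]])
  for lo,hi in((.062,.074),(.08,.1)):
    t=(np.hypot(w[...,0]-.63,w[...,1]+.16)<.06)&(r>g+50)&(w[...,2]>lo)&(w[...,2]<hi);P=w[t];
    if len(P)>8: print(n,lo,len(P),np.median(P,0),rect(P))
E
```

```text
clock: 26.0
position: [0.6622, -0.1702, 0.1378]
tcp_rot: [[-0.959, 0.282, -0.001], [0.282, 0.959, 0.0], [0.001, -0.0, -1.0]]
ft_force: [0.8, 0.2, -0.8]
grip_width: 0.0004
clock: 26.8
position: [0.6605, -0.17, 0.1382]
tcp_rot: [[-0.161, 0.987, -0.001], [0.987, 0.161, 0.0], [0.001, -0.001, -1.0]]
ft_force: [-0.7, -0.3, 0.1]
grip_width: -0.0001
clock: 27.6
position: [0.6605, -0.17, 0.1382]
tcp_rot: [[0.817, 0.577, -0.001], [0.577, -0.817, 0.0], [-0.001, -0.001, -1.0]]
ft_force: [0.0, 0.2, -0.3]
grip_width: 0.0003
clock: 28.4
position: [0.6622, -0.17, 0.1382]
tcp_rot: [[0.884, 0.468, -0.0], [0.468, -0.884, 0.0], [-0.0, -0.0, -1.0]]
ft_force: [-0.4, -0.0, 0.0]
grip_width: -0.0003
[-2.53549315e-01  5.32495285e-01  1.57373903e+00 -9.89477071e-06
  1.03541378e+00  8.29797874e-01]
27.92906765031485 move [ 0.16485441  0.15194278 63.22923639]
[('pivot', array([ 0.6113, -0.1877,  0.072 ]), 0.49), ('tab', array([ 0.6355, -0.1438,  0.0929]), 0.54)]
side 0.062 45 [ 0.6269917  -0.1484889   0.06750492] (array([ 627.1, -150.6]), array([55., 12.]), 72.3)
[('pivot', array([ 0.6172, -0.189 ,  0.0649]), 0.54), ('tab', array([ 0.6341, -0.1401,  0.0954]), 0.71)]
```

View pics/side11.png

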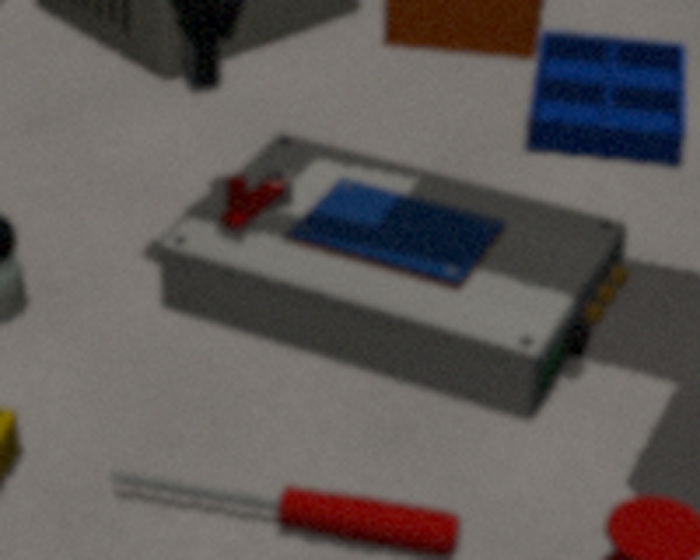

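The side crop shows the fingers clear beyond the chassis at (205,70). The tab is at (237,185), the bar end at (235,215), and the cover is sitting flat. Descending beside the tab and starting the arc.

```bash
python3 -m handwheel '{"hand":[0,0,0,0,0,0,0,0],"translation":[[0,0,15],[0,0,20],[0,0,15],[0,0,8],[0,0,5],[0,0,0],[0,0,0],[0,0,0]],"spin":[0,0,0,0,0,0,0,0]}'; python3 st.py; python3 -m handwheel '{"hand":[0,0,0,0,0,0,0,0],"translation":[[1,-6.9,0],[1,-6.9,0],[1,-6.9,0],[1,-6.9,0],[1,-6.9,0],[1,-6.9,0],[0,0,0],[0,0,0]],"spin":[-1,-1,-1,-1,-1,-1,0,0]}'; python3 st.py;  python3 - <<'E'
from h import *
s=read_state();x=np.array(s["position"])*1000-[614.3,-183.9,0];print("r,phi",np.hypot(x[0],x[1]),np.degrees(np.arctan2(x[1],x[0])))
for n in("side","top"):
  p=snapshot(n);cv2.imwrite(f"pics/{n}12.png",cv2.resize(p["pixels"][100:260,200:400] if n=="side" else p["pixels"][150:310,300:500],None,fx=3.5,fy=3.5,interpolation=cv2.INTER_CUBIC))
  print([ (k,np.round(q["location"],4),round(q["score"],2)) for k in("pivot","tab") for q in tip_of(p,k)[:1]])
E
```

```text
clock: 29.5
position: [0.6627, -0.1702, 0.0761]
tcp_rot: [[0.884, 0.468, 0.001], [0.468, -0.884, -0.0], [0.001, 0.001, -1.0]]
ft_force: [0.5, 0.3, 0.3]
grip_width: -0.0
F [ 0.6 -0.1 -0.3] M [ 0.04 -0.01  0.03] w -0.0 pos [ 0.6627 -0.1702  0.0761] t 29.5
clock: 30.3
position: [0.6367, -0.1389, 0.0759]
tcp_rot: [[0.247, 0.969, 0.001], [0.969, -0.247, -0.0], [0.0, 0.001, -1.0]]
ft_force: [0.1, -0.3, -0.0]
grip_width: 0.0001
F [-0.2  0.2  0. ] M [-0.02  0.01  0.05] w 0.0001 pos [ 0.6367 -0.1389  0.0759] t 30.3
r,phi 50.29553193827152 63.5750918667468
[('pivot', array([ 0.6134, -0.1872,  0.0691]), 0.47), ('tab', array([ 0.5341, -0.1611,  0.0385]), 0.75)]
[('tab', array([ 0.3557,  0.0849, -0.0015]), 0.3)]
```

```bash
python3 -m handwheel '{"hand":[0,0,0,0,0,0,0,0],"translation":[[1,-6.9,0],[1,-6.9,0],[1,-6.9,0],[1,-6.9,0],[1,-6.9,0],[1,-6.9,0],[1,-6.9,0],[0,0,0]],"spin":[-1,-1,-1,-1,-1,-1,-1,0]}'; python3 st.py;  python3 - <<'E'
from h import *
s=read_state();x=np.array(s["position"])*1000-[614.3,-183.9,0];print("r,phi",np.hypot(x[0],x[1]),np.degrees(np.arctan2(x[1],x[0])))
for n in("side","top"):
  p=snapshot(n);cv2.imwrite(f"pics/{n}13.png",cv2.resize(p["pixels"][100:260,200:400] if n=="side" else p["pixels"][150:310,300:500],None,fx=3.5,fy=3.5,interpolation=cv2.INTER_CUBIC))
  print([ (k,np.round(q["location"],4),round(q["score"],2)) for k in("pivot","tab") for q in tip_of(p,k)[:1]])
E
```

```text
clock: 31.4
position: [0.5889, -0.1404, 0.0753]
tcp_rot: [[-0.669, 0.744, -0.0], [0.744, 0.669, -0.0], [0.0, -0.0, -1.0]]
ft_force: [-0.8, 0.7, 0.5]
grip_width: 0.0
F [ 1.  -0.2 -0.5] M [-0.03 -0.01  0.  ] w 0.0 pos [ 0.5889 -0.1404  0.0753] t 31.4
r,phi 50.359911274112676 120.25178958229644
[('pivot', array([ 0.6157, -0.1893,  0.0707]), 0.66), ('tab', array([ 0.5748, -0.1582,  0.0926]), 0.71)]
[('pivot', array([0.5437, 0.3084, 0.0021]), 0.22)]
```

I've now used all my picture views, so from here I rely on numbers. The tab reads 147° and is being pushed along as planned; the stop is at about 163.7°. Continuing in finer steps with force checks.

```bash
python3 -m handwheel '{"hand":[0,0,0,0,0,0,0,0],"translation":[[1,-6.9,0],[0.5,-3.5,0],[0.2,-1.7,0],[0,0,0],[0,0,0],[0,0,0],[0,0,0],[0,0,0]],"spin":[-1,-0.5,-0.25,0,0,0,0,0]}'; python3 st.py; python3 -m handwheel '{"hand":[0,0,0,0,0,0,0,0],"translation":[[0,-0.9,0],[0,-0.9,0],[0,0,0],[0,0,0],[0,0,0],[0,0,0],[0,0,0],[0,0,0]],"spin":[0,0,0,0,0,0,0,0]}'; python3 st.py;python3 - <<'E'
from h import *
s=read_state();x=np.array(s["position"])*1000-[614.3,-183.9,0];print("r,phi",np.hypot(x[0],x[1]),np.degrees(np.arctan2(x[1],x[0])))
p=snapshot("side")
print([ (k,np.round(q["location"],4),round(q["score"],2)) for k in("pivot","tab") for q in tip_of(p,k)[:1]])
E
```

```text
clock: 32.5
position: [0.5798, -0.1476, 0.0753]
tcp_rot: [[-0.828, 0.561, 0.0], [0.561, 0.828, -0.0], [-0.0, 0.0, -1.0]]
ft_force: [-0.1, 0.4, -0.3]
grip_width: 0.0003
F [0.4 0.3 0.3] M [ 0.01 -0.02 -0.01] w 0.0003 pos [ 0.5798 -0.1476  0.0753] t 32.5
clock: 33.3
position: [0.5787, -0.1491, 0.0753]
tcp_rot: [[-0.828, 0.561, -0.0], [0.561, 0.828, -0.0], [0.0, -0.0, -1.0]]
ft_force: [1.0, 0.3, -0.9]
grip_width: 0.0002
F [-0.6  0.8  0.9] M [-0.1  -0.11 -0.05] w 0.0002 pos [ 0.5787 -0.1491  0.0753] t 33.3
r,phi 49.75460105064257 135.65513421005835
[('pivot', array([ 0.6132, -0.1901,  0.0675]), 0.69), ('tab', array([ 0.5701, -0.17  ,  0.0946]), 0.69)]
```

```bash
for i in 1 ; do python3 -m handwheel '{"hand":[0,0,0,0,0,0,0,0],"translation":[[0,-1,0],[0,-1,0],[0,0,0],[0,0,0],[0,0,0],[0,0,0],[0,0,0],[0,0,0]],"spin":[0,0,0,0,0,0,0,0]}' >/dev/null; python3 st.py; done; python3 -m handwheel '{"hand":[0,0,0,0,0,0,0,0],"translation":[[0,-1,0],[0,0,0],[0,0,0],[0,0,0],[0,0,0],[0,0,0],[0,0,0],[0,0,0]],"spin":[0,0,0,0,0,0,0,0]}' >/dev/null; python3 st.py
```

```text
F [0.9 0.5 0.5] M [-0.03 -0.04 -0.02] w 0.0001 pos [ 0.5775 -0.1508  0.0752] t 34.25
F [-0.6  0.2  0.2] M [-0.14 -0.07 -0.02] w -0.0001 pos [ 0.577  -0.1516  0.0753] t 35.05
```

```bash
python3 -m handwheel '{"hand":[0,0,0,0,0,0,0,0],"translation":[[0,-1,0],[0,0,0],[0,0,0],[0,0,0],[0,0,0],[0,0,0],[0,0,0],[0,0,0]],"spin":[0,0,0,0,0,0,0,0]}' >/dev/null; python3 st.py; python3 -m handwheel '{"hand":[0,0,0,0,0,0,0,0],"translation":[[0,-1,0],[0,0,0],[0,0,0],[0,0,0],[0,0,0],[0,0,0],[0,0,0],[0,0,0]],"spin":[0,0,0,0,0,0,0,0]}' >/dev/null; python3 st.py;python3 - <<'E'
from h import *
for n in ("side","top","side"):
  p=snapshot(n)
  print(n,[ (k,np.round(q["location"],4),round(q["score"],2)) for k in("pivot","tab") for q in tip_of(p,k)[:1]])
E
```

```text
F [-1.2 -0.5 -0.4] M [-0.08 -0.12  0.06] w 0.0 pos [ 0.5764 -0.1524  0.0753] t 35.85
F [-0.7  4.3  1.3] M [-0.7  -0.21  0.03] w -0.0001 pos [ 0.5761 -0.1532  0.0753] t 36.65
side [('pivot', array([ 0.6147, -0.1864,  0.0696]), 0.76), ('tab', array([ 0.5663, -0.1734,  0.0928]), 0.51)]
top []
side [('pivot', array([ 0.615 , -0.1878,  0.0711]), 0.48), ('tab', array([ 0.5636, -0.1747,  0.0908]), 0.45)]
```

Force rises to 4.3 N and the moment shows contact, so this is the stop. One more small press to confirm, then back off and lift away.

```bash
python3 -m handwheel '{"hand":[0,0,0,0,0,0,0,0],"translation":[[0,-0.7,0],[0,0,0],[0,0,0],[0,0,0],[0,0,0],[0,0,0],[0,0,0],[0,0,0]],"spin":[0,0,0,0,0,0,0,0]}' >/dev/null; python3 st.py; python3 -m handwheel '{"hand":[0,0,0,0,0,0,0,0],"translation":[[0,3,0],[0,6,0],[0,6,0],[0,0,-20],[0,0,-40],[0,20,-40],[0,30,-30],[0,30,0]],"spin":[0,0,0,0,0,0,0,0]}'; python3 -m handwheel '{"hand":[0,0,0,0,0,0,0,0],"translation":[[20,40,0],[20,40,0],[20,40,0],[20,30,0],[20,30,0],[0,0,0],[0,0,0],[0,0,0]],"spin":[0,0,0,0,0,0,0,0]}'
python3 - <<'E'
from h import *
print(read_state()["position"])
for n in("side","top"):
  p=snapshot(n);w=cloud(p);b,g,r=[p["pixels"][...,i].astype(int) for i in range(3)]
  print(n,[(k,np.round(q["location"],4),round(q["score"],2)) for k in("pivot","tab") for q in tip_of(p,k)[:1]])
  print(" ",[(k,np.round(q["location"],3),round(q["score"],2)) for k in("white_cover","spool","flux_jar","meter","screwdriver") for q in look_for(p,k)[:1]])
  near=np.hypot(w[...,0]-.531,w[...,1]+.16)<.08
  t=near&(b>r+25)&(b>g+15)&(w[...,2]<.08);P=w[t]
  A=np.c_[P[:,:2]-[.531,-.16],np.ones(len(P))];c=np.linalg.lstsq(A,P[:,2],rcond=None)[0];print(n,len(P),rect(P),"z0,slopes",c[2].round(4),c[:2].round(3))
  t=(np.hypot(w[...,0]-.59,w[...,1]+.17)<.06)&(r>g+50)&(w[...,2]>.06);P=w[t]
  print("button",len(P),np.median(P,0).round(4),rect(P))
E
```

```text
F [-1.   6.9  1.6] M [-1.11 -0.19 -0.06] w 0.0001 pos [ 0.5759 -0.1535  0.0753] t 37.9
clock: 38.7
position: [0.6317, -0.0749, 0.2105]
tcp_rot: [[-0.828, 0.561, 0.007], [0.561, 0.828, -0.001], [-0.007, 0.003, -1.0]]
ft_force: [-0.0, 0.5, 0.1]
grip_width: -0.0001
clock: 39.5
position: [0.6467, 0.1291, 0.2051]
tcp_rot: [[-0.828, 0.561, -0.001], [0.561, 0.828, -0.001], [0.0, -0.001, -1.0]]
ft_force: [0.5, 0.0, 0.3]
grip_width: 0.0001
[0.64666038 0.12912321 0.20510553]
side [('pivot', array([ 0.6149, -0.1884,  0.067 ]), 0.8), ('tab', array([ 0.565 , -0.1761,  0.0914]), 0.48)]
  [('white_cover', array([0.529, 0.274, 0.072]), 0.83), ('spool', array([0.354, 0.097, 0.042]), 0.83), ('flux_jar', array([ 0.794, -0.081,  0.038]), 0.57), ('meter', array([0.789, 0.102, 0.037]), 0.91), ('screwdriver', array([0.522, 0.087, 0.021]), 0.64)]
side 884 (array([ 534.1, -157.9]), array([ 84. , 124.4]), 74.1) z0,slopes 0.0555 [-0.003 -0.   ]
button 120 [ 0.5807 -0.1694  0.0675] (array([ 585.1, -173.4]), array([18.3, 55.1]), 73.3)
top [('pivot', array([ 0.616 , -0.1893,  0.0646]), 0.71), ('tab', array([ 0.5666, -0.1759,  0.0908]), 0.49)]
  [('white_cover', array([0.524, 0.268, 0.087]), 0.79), ('flux_jar', array([ 0.782, -0.093,  0.064]), 0.8), ('meter', array([0.821, 0.05 , 0.03 ]), 0.59), ('screwdriver', array([ 0.589, -0.18 ,  0.069]), 0.52)]
top 1661 (array([ 530.8, -162.1]), array([ 83.2, 124.6]), 73.3) z0,slopes 0.0564 [-0.005  0.007]
button 132 [ 0.5856 -0.1767  0.0695] (array([ 582.8, -177.5]), array([15.3, 54.1]), 74.6)
```

```bash
python3 -c "
from bench import *
print(sign_off())"
```

```text
the job is handed in; nothing more can be done
None
```

The blue cover is fitted in the chassis bay, rim down and blue face up, and the turnbutton is turned to its stop over it. I handed the job in at about 40 s of robot time, with the arm clear of everything.

**How it was done:** The tool cannot tilt, so I stood the cover on clear bench and tipped it onto its rim with the closed fingers. I then gripped it across its 80 mm width and lowered it into the bay without feeling any contact. The tab was pushed round in an arc until it met the stop, where the force rose to 4–7 N.

**Last checks:**

| Check | Result | Expected |
|---|---|---|
| Cover top height (both cameras) | 55.5 and 56.4 mm | 56 mm |
| Cover tilt | under 0.5° | level |
| Turnbutton bar direction (both cameras) | 163.3° and 164.6° | about 163.7° |
| White cover | still in its rack slot | untouched |

**What disagreed or was not fully checked:**
- **Camera agreement:** The two cameras differed by about 2–4 mm sideways, which is near their calibration tolerance.
- **Meter and screwdriver:** In the last top view, the meter reading was off (about 6 cm from the side view) and "screwdriver" was reported at the red turnbutton. I took both as network errors, since the side view showed them away from where the arm had worked.
- **Spool:** The last top view did not report it. The side view did.
- **Pictures:** All 12 allowed views were used before the final turn of the button, so that last stage was checked by numbers only.

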